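Comb clean stirring rods into rows on a drying tray

ROBOT

A 6-joint arm with a two-finger parallel gripper is mounted at the origin on the work surface. World frame = base frame: x ahead of the robot, y to its left, z up, the work surface at z = 0. Lengths are in mm, angles in rad, forces in N, time in s.
With the tool pointing down it reaches from about 300 to 750 mm from the base axis. Payload 8.5 kg.
Tool frame: the origin (TCP) lies midway between the tips of the shut fingers; the grasp point (between the pads) lies manip.tcp_to_grasp behind it (manip.tcp_to_grasp is the distance from the TCP to the grasp point, in mm); z points along the fingers, y is the direction in which the jaws open and shut (so a half turn about z gives the same grasp; the last joint's range is limited). The gripper opens to 85 mm and grips with 20 to 120 N. Pads are 22 mm wide; open, the fingers measure 114 mm over their backs; the gripper's body (76 mm by 85 mm) begins 54 mm behind the grasp point. The pads swing forward as they close: fully open they stand 13 mm farther back than shut.
Start: joints at [-1.492, 0.381, 1.297, -0, 1.464, -0.215], TCP at [159.27, -526.416, 231.322] pointing down, gripper open.
Joint ranges: [-3.11, 3.11], [-0.89, 2.33], [0.22, 2.48], [-1.42, 4.56], [0.17, 2.85], [-2.88, 2.88]. Speed limits (rad/s): [2.39, 2.39, 3.14, 3.14, 3.14, 3.14].

INTERFACE

Orientations are given as a 3x3 rotation matrix whose columns are the frame's x, y, z axes.
In Python, from workcell import manip gives the robot as it stands. Calls block until the motion is done:
- manip.move_ptp(position, orientation): joint-space move of the TCP to a pose.
- manip.movel(position, rot=None, speed=150, contact_N=None): straight line of the TCP; rot=None keeps the orientation; speed is the mean speed in mm/s. With contact_N (N) it stops when the force on the tool has changed by that much, and returns True; else False.
- manip.set_joints(angles): joint-space move.
- manip.command_gripper(opening, grasp_force=None): opening from 0.0 (shut) to 1.0 (fully open); grasp_force is the grip in N (None keeps the last); returns when the fingers have stopped.
- manip.dwell(seconds).
- manip.ik(position, orientation): joint angles nearest the present ones, or None.
- manip.get_obs(): the state.
- manip.snapshot(name): name is "side" or "top"; returns a dict with "color" (480x640x3 uint8, red, green, blue), "z_map" (480x640 float32, mm along the optical axis (not along the pixel's ray), 0 where there is no reading), "fovy" (degrees; the focal length in pixels is half the picture's height over the tangent of half this angle, whatever the lens; pixels are square), "cx", "cy" (the principal point, pixels), "k1" (the pictures are not rectified: a ray, as slopes to the right and down, at radius r is drawn at 1 + k1 r^2 times it, then the intrinsics apply), "T" (4x4, takes a point from camera to world coordinates). Camera axes: x right, y up, looking along -z (the intrinsics and any distortion apply to the point x, -y, -z); pixel columns grow to the right and rows downward; lengths in mm; the calibration is good to about 2 mm. A picture is of the moment at which its call begins.
A pose or a line that the arm cannot do raises manip.MotionError and nothing moves.
- manip.finish_job(): hands the job in, once; it reports no verdict.
Trained networks look in a picture, given as the dict that the camera call returned (one of the last four; its "shot" number tells which), for a name from the list of things; names that differ only in an ending like _2 or _b are one class to them, and where a whole thing is asked for, a point or a joint stands for the part that bears it (a point fixed in the world has none). Each returns a list of dicts, best first, with "confidence" (0 to 1); they miss things now and then, are a little off and sometimes report something else, mostly with a low value. They report only what shows in the picture. A call takes as long as a camera call. They do not tell look-alikes from the thing itself.
- manip.silhouettes(picture, label): "region" (480x640 bool, what is visible of it) and "extent" ([left, top, width, height] in pixels, round what is visible of it).
The state is a dict: "time_s": time; "q": joint angles; "joint_velocities": joint speeds; "effort": joint torques, N m; "eef_pos": TCP position; "ee_rot": TCP orientation; "wrist_force": force on the tool from outside, world axes, zero at the start; "moment": the same for the moment, N m; "grip_width": opening from 0.0 (shut) to 1.0 (fully open).
Only numpy, scipy, OpenCV 4.12 (cv2) and the standard library are available. Lean on these libraries where they do the work, as an engineer would, in place of code of your own. Each camera call takes 0.05 s, during which the arm holds its last target.

TASK

The clean stirring rods lie scattered on the drying tray, some of them under the bottle shelf. Take the rake from its rest and comb the rods out from under the shelf, so that all five lie in neat parallel rows, close side by side in a single layer along the tray's end wall that is away from the shelf; then put the rake back in its rest as you found it. Touch the rods with nothing but the rake, and do not bump the shelf or disturb the bottles, the carton and the vials.

Things in the scene. Friction and masses are not known exactly. Their poses are not given: they have to be found in the camera images.
- tray: fixed dark steel drying tray, inside 190 mm (its x) by 340 mm (its y); walls 3 mm thick, 22 mm high, with a 5 mm rolled rim outside. Origin: middle of its underside, on the bench. Flat floor 3 mm above it. The +y end wall (inner face at y = 170 mm) is the one away from the shelf
- shelf: fixed bridge shelf over the -y end of the tray, same heading: a clear plastic panel in an aluminium frame. Origin: on the bench below the middle of its front edge, which faces the tray's +y end. Frame 400 mm (x), y from 0 to -200 mm, underside 185 and top 200 mm above the bench; bottle rails along both long edges up to 240 mm; legs 18 mm square at x = +-186, y = -16 and -184 mm
- rest_seat (a point): point in the middle of the gutter of the rake's rest, on the gutter floor 4 mm above the bench, where the middle of the tine tips stands; x along the gutter, z up. Gutter 12 mm wide (y from -3.5 to 8.5 mm), lips 12 mm (-y) and 8 mm (+y) high, 170 mm long. The rake goes in and out straight up and down
- rest: the rake's fixed steel rest: base sheet 190 mm (x), y from -30 to 120 mm; origin on the bench below rest_seat, same axes. A fork carries the handle: an 8 mm crossbar at y = 52 mm, 76 mm above the bench, between two prongs 25 mm apart inside that rise 23 mm above it and flare
- rake: loose stainless rake, 160 g. Origin: middle of the line of tine tips; x along the head, z up along the tines. Head 160 mm (x), 8 mm thick, 34 mm high: a bar with 13 flat tines 25 mm long, 4 mm thick, 5.3 mm apart. From the bar, at (0, 0, 30 mm), the handle rises leaning 40 degrees from z towards +y. It starts in its rest, tines upright, tips in the gutter, axes as the rest
- rake_grip (a point): point to hold the rake: on the handle's axis, 135 mm up it and 30 mm below its upper end, at (0, 86.8, 133.4 mm) in the rake's frame, with the rake's axes. Handle: 45 mm of round neck, then a black grip 16 mm wide (x) and 18 mm deep. With the tines upright the handle leans 40 degrees from vertical
- rod1: loose white PTFE stirring rod, round, 10 mm thick, 130 mm long, 28 g, slippery (friction about 0.2), round ends; origin at its centre, x along the rod. It starts flat on the tray's floor, up to 30 degrees askew from the tray's x, apart from the others
- rod2: loose white PTFE stirring rod, round, 10 mm thick, 130 mm long, 28 g, slippery (friction about 0.2), round ends; origin at its centre, x along the rod. It starts flat on the tray's floor, up to 30 degrees askew from the tray's x, apart from the others
- rod3: loose white PTFE stirring rod, round, 10 mm thick, 130 mm long, 28 g, slippery (friction about 0.2), round ends; origin at its centre, x along the rod. It starts flat on the tray's floor, up to 30 degrees askew from the tray's x, apart from the others
- rod4: loose white PTFE stirring rod, round, 10 mm thick, 130 mm long, 28 g, slippery (friction about 0.2), round ends; origin at its centre, x along the rod. It starts flat on the tray's floor, up to 30 degrees askew from the tray's x, apart from the others
- rod5: loose white PTFE stirring rod, round, 10 mm thick, 130 mm long, 28 g, slippery (friction about 0.2), round ends; origin at its centre, x along the rod. It starts flat on the tray's floor, up to 30 degrees askew from the tray's x, apart from the others
- bottle_a: bystander: amber bottle with blue cap, 64 mm thick, 150 mm tall, standing on the shelf; origin at its underside
- bottle_b: bystander: amber bottle with blue cap, 52 mm thick, 120 mm tall, standing on the shelf; origin at its underside
- carton: bystander: long white carton 55 by 200 by 42 mm on the bench beyond the tray; origin: middle of its underside
- vials: bystander: grey vial rack 56 by 110 mm with amber vials, 44 mm tall, on the bench; origin: middle of its underside
Things that resemble listed ones, but are neither listed nor needed, are in the scene too. Leave any green, pink or turquoise look-alike of the rod4 alone.

How it is judged (in metres and radians):
On the way, in this order (a step that is already met when the one before it is completed fails the run):
1. the rake is taken out of its rest (distance between rake and rest_seat above 0.1 m), for 0.2 s.
2. all five rods lie in rows along the end wall, with the rake still out of its rest (angle between the x axis of each of rod1, rod2, rod3, rod4, rod5 and the x axis of tray, either way round below 0.09 rad and y of rod1 in the frame of tray between 0.104 and 0.17 m and x of rod1 in the frame of tray between -0.04 and 0.04 m and z of each of rod1, rod2, rod3, rod4, rod5 in the frame of tray below 0.0105 m and y of rod2 in the frame of tray between 0.104 and 0.17 m and x of rod2 in the frame of tray between -0.04 and 0.04 m and y of rod3 in the frame of tray between 0.104 and 0.17 m and x of rod3 in the frame of tray between -0.04 and 0.04 m and y of rod4 in the frame of tray between 0.104 and 0.17 m and x of rod4 in the frame of tray between -0.04 and 0.04 m and y of rod5 in the frame of tray between 0.104 and 0.17 m and x of rod5 in the frame of tray between -0.04 and 0.04 m and distance between rake and rest_seat above 0.05 m), for 0.2 s.
At the end, for the whole second after the job is handed in: Every rod within 5 degrees of the +y end wall's direction, flat in one layer, its centre within 66 mm of it and 40 mm of the tray's middle line; the rake back in its rest, tine line within 15 mm of the seat, upright and square within 7 degrees; all at rest (angle between the x axis of each of rod1, rod2, rod3, rod4, rod5 and the x axis of tray, either way round below 0.09 rad and y of rod1 in the frame of tray between 0.104 and 0.17 m and x of rod1 in the frame of tray between -0.04 and 0.04 m and z of each of rod1, rod2, rod3, rod4, rod5 in the frame of tray below 0.0105 m and y of rod2 in the frame of tray between 0.104 and 0.17 m and x of rod2 in the frame of tray between -0.04 and 0.04 m and y of rod3 in the frame of tray between 0.104 and 0.17 m and x of rod3 in the frame of tray between -0.04 and 0.04 m and y of rod4 in the frame of tray between 0.104 and 0.17 m and x of rod4 in the frame of tray between -0.04 and 0.04 m and y of rod5 in the frame of tray between 0.104 and 0.17 m and x of rod5 in the frame of tray between -0.04 and 0.04 m and distance between rake and rest_seat below 0.015 m and angle between rake's own z axis and vertical below 0.12 rad and angle between the x axis of rake and the x axis of rest, either way round below 0.12 rad and linear speed of each of rod1, rod2, rod3, rod4, rod5, rake below 0.02 m/s); the robot touches nothing.
It fails at once if a rod is touched by the gripper or arm (contact force between any of rod1, rod2, rod3, rod4, rod5 and the fingers above 0.3 N or contact force between any of rod1, rod2, rod3, rod4, rod5 and the arm above 0.3 N).
It fails at once if the shelf is bumped (contact force between shelf and the fingers above 5 N or contact force between shelf and the arm above 5 N or contact force between shelf and rake above 5 N).
It fails at once if a bystander is displaced by more than 15 mm (distance of any of bottle_a, bottle_b, carton, vials from where it was at the start of the episode above 0.015 m).
It also fails if it takes over 58 s, if anything falls off the work surface, if the arm or the gripper's body presses on something with over 40 N, if the wrist force passes 120 N, or if a joint passes its speed limit or range.

## Working session

There is one attempt and no reset: what is moved stays moved. The work goes in short steps, each a Python script; the robot and the scene stay as the last script left them, time stands still between calls to the robot, and variables do not carry over. Pictures are saved under pics/ and viewed, and the job is handed in when it is done.

```bash
ls; mkdir -p pics
python3 - <<'E'
from workcell import manip
import cv2,pickle
o=manip.get_obs();print(o['time_s'],o['eef_pos'],o['grip_width'],manip.tcp_to_grasp)
for n in("side","top"):
    p=manip.snapshot(n);cv2.imwrite(f'pics/{n}0.png',p['color'][:,:,::-1]);pickle.dump(p,open(f'{n}0.pkl','wb'))
    print(n,p['fovy'],p['cx'],p['cy'],p['k1'],p['T'].round(3).tolist(),p['shot'])
E
```

```text
pics
0.0 [ 159.24048566 -526.11170211  230.70297269] 1.0001079956169083 18.700000000000003
side 49.404331333239845 323.44744259678447 240.14507274984956 0.046890755194992244 [[-0.825, 0.287, -0.487, 53.294], [-0.565, -0.408, 0.717, 731.26], [0.007, 0.866, 0.499, 629.082], [0.0, 0.0, 0.0, 1.0]] 1
top 48.73885743364869 327.57162340020136 238.12183838207716 -0.12770474610222257 [[-0.011, 0.987, -0.161, 384.387], [-0.999, -0.017, -0.034, 35.977], [-0.037, 0.16, 0.986, 1070.823], [0.0, 0.0, 0.0, 1.0]] 2
```

View pics/side0.png

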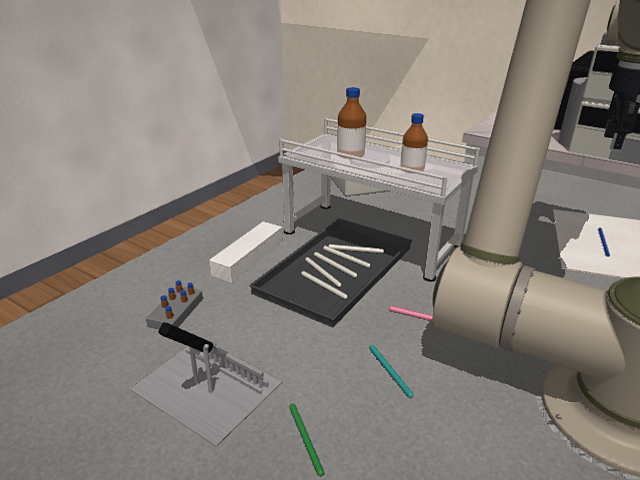

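View pics/top0.png

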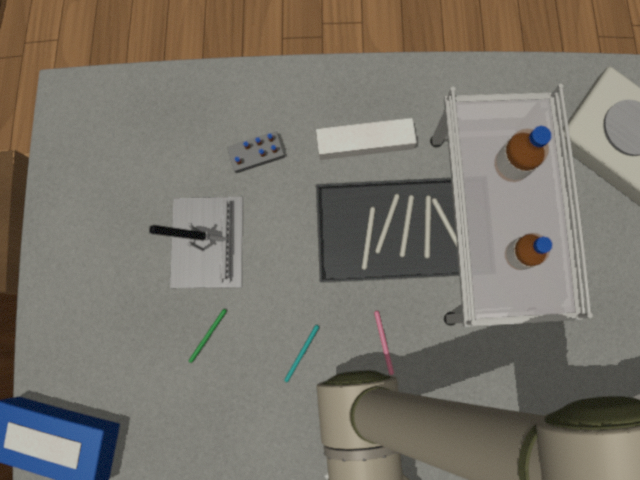

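```bash
cat > h.py <<'E'
import numpy as np,cv2
def K(p):
    f=240/np.tan(np.radians(p['fovy']/2)); return f
def rays(p,uv):
    f=K(p);uv=np.atleast_2d(uv).astype(float)
    A=np.array([[f,0,p['cx']],[0,f,p['cy']],[0,0,1]])
    return cv2.undistortPointsIter(uv.reshape(-1,1,2),A,np.array([p['k1'],0,0,0,0.]),None,None,(3,50,1e-9)).reshape(-1,2)
def at_z(p,uv,z):
    s=rays(p,uv);d=np.c_[s[:,0],-s[:,1],-np.ones(len(s))]@p['T'][:3,:3].T
    o=p['T'][:3,3];return o+d*((z-o[2])/d[:,2])[:,None]
def at_depth(p,uv):
    uv=np.atleast_2d(uv);s=rays(p,uv);D=p['z_map'][uv[:,1].astype(int),uv[:,0].astype(int)]
    c=np.c_[s[:,0]*D,-s[:,1]*D,-D];return c@p['T'][:3,:3].T+p['T'][:3,3],D
def proj(p,X):
    X=np.atleast_2d(X);c=(X-p['T'][:3,3])@p['T'][:3,:3]
    s=np.c_[c[:,0],-c[:,1]]/(-c[:,2:3]);r2=(s**2).sum(1,keepdims=True)
    s=s*(1+p['k1']*r2);f=K(p);return s*f+[p['cx'],p['cy']]
E
python3 - <<'E'
from workcell import manip
import cv2,pickle,numpy as np
from h import *
out={}
for n in("top","side"):
    p=manip.snapshot(n);pickle.dump(p,open(f'{n}1.pkl','wb'))
    im=p['color'].copy()
    for lab in("tray","shelf","rest","rake","rod1","carton","vials"):
        r=manip.silhouettes(p,lab);out[n,lab]=r
        for d in r:
            m=d['region'].astype(np.uint8);P,D=at_depth(p,np.argwhere(m)[:,::-1]);P=P[D>0]
            print(n,lab,round(d['confidence'],2),d['extent'],m.sum(),np.median(P,0).round(0),P.min(0).round(),P.max(0).round())
            cs,_=cv2.findContours(m,0,2)
            if d['confidence']>.3: cv2.drawContours(im,cs,-1,tuple(int(x) for x in np.random.randint(80,255,3)),1)
    cv2.imwrite(f'pics/{n}1.png',im[:,:,::-1])
pickle.dump(out,open('sil.pkl','wb'))
E
```

```text
top tray 0.83 [318.9, 179.3, 141.1, 104.4] 12173 [572. -39.   3.] [ 467. -191.   -6.] [680.  95. 194.]
top shelf 0.83 [428.5, 84.0, 167.0, 241.9] 25563 [ 565. -241.  199.] [ 378. -454.   -6.] [ 876. -142.  318.]
top rest 0.72 [171.2, 197.9, 72.9, 91.1] 5526 [545. 326.   4.] [461. 250.  -4.] [652. 401. 104.]
top rake 0.73 [148.2, 203.0, 82.3, 75.2] 1099 [554. 306.  73.] [477. 274.  -3.] [633. 428. 167.]
top rake 0.52 [430.8, 198.3, 25.6, 45.4] 268 [ 591. -165.   11.] [ 543. -187.    0.] [ 634. -142.   17.]
top rod1 0.88 [423.9, 202.7, 5.1, 53.0] 239 [ 566. -131.   12.] [ 515. -138.    2.] [ 635. -123.   17.]
top rod1 0.83 [191.7, 311.1, 32.6, 49.0] 324 [366. 316.   8.] [312. 280.  -2.] [416. 355.  16.]
top rod1 0.79 [379.2, 192.7, 21.8, 60.4] 298 [589. -50.  12.] [526. -73.   0.] [645. -24.  17.]
top rod1 0.77 [286.5, 326.1, 32.2, 58.1] 304 [332. 126.   9.] [276.  94.  -2.] [383. 160.  16.]
top rod1 0.74 [360.5, 208.0, 12.1, 61.6] 320 [558.  -9.  11.] [493. -23.  -1.] [619.   4.  18.]
top rod1 0.6 [375.5, 309.9, 15.1, 65.0] 248 [354. -35.   9.] [289. -49.   5.] [409. -19.  15.]
top ro
[... 1310 characters left out ...]
.]
side rod1 0.58 [331.0, 246.8, 52.0, 2.8] 198 [ 577. -167.    9.] [ 518. -197.    1.] [ 628. -140.   15.]
side rod1 0.57 [305.2, 256.4, 34.1, 29.9] 176 [579. -44.  10.] [524. -67.   2.] [640. -21.  14.]
side rod1 0.57 [372.0, 342.6, 39.8, 54.1] 418 [319. 135.   8.] [270.  96.  -2.] [381. 166.  13.]
side rod1 0.47 [313.3, 254.6, 41.7, 23.1] 179 [571. -83.  10.] [ 515. -100.    2.] [636. -70.  15.]
side rod1 0.47 [300.5, 270.8, 48.3, 26.5] 254 [543.  -5.  10.] [491. -20.   1.] [614.   7.  14.]
side carton 0.98 [210.8, 225.8, 76.2, 61.2] 2179 [742.  18.  39.] [ 721. -141.   -2.] [793.  97.  45.]
side vials 0.81 [144.2, 278.8, 56.1, 52.5] 1478 [733. 226.  22.] [700. 163.  -0.] [807. 284.  46.]
```

```bash
cat > fit.py <<'E'
import cv2,pickle,numpy as np
from h import *
S=pickle.load(open('sil.pkl','rb'));P={n:pickle.load(open(n+'1.pkl','rb')) for n in('top','side')}
def pts(n,lab,z,i=0):
    m=S[n,lab][i]['region'].astype(np.uint8);return at_z(P[n],np.argwhere(m)[:,::-1],z)[:,:2].astype(np.float32)
for lab,z in(('tray',25),('rest',2)):
  for n in P:
    r=cv2.minAreaRect(pts(n,lab,z));print(lab,n,r)
ctr={}
for n in P:
    for d in S[n,'rod1']+S[n,'rake'][1:]:
        X=at_z(P[n],np.argwhere(d['region'])[:,::-1],9)[:,:2]
        c=X.mean(0);u,s,v=np.linalg.svd(X-c,full_matrices=False);t=(X-c)@v[0]
        v=v[0]*np.sign(v[0][0]);print(n,c.round(),np.degrees(np.arctan2(v[1],v[0])).round(1),np.ptp(t).round())
E
python3 fit.py
cat > crop.py <<'E'
import cv2,sys
n,x,y,w,h,o=sys.argv[1:];x,y,w,h=map(int,(x,y,w,h))
im=cv2.imread(f'pics/{n}.png')[y:y+h,x:x+w];k=min(800/w,600/h);cv2.imwrite(f'pics/{o}.png',cv2.resize(im,None,fx=k,fy=k,interpolation=2))
E
python3 crop.py top0 140 170 360 130 c1
```

```text
tray top ((571.4016723632812, -45.796295166015625), (203.18069458007812, 277.650146484375), 1.4777612686157227)
tray side ((561.6627807617188, -66.34439086914062), (214.12315368652344, 373.1043701171875), 1.258307933807373)
rest top ((556.4234619140625, 325.40234375), (149.47659301757812, 189.8920135498047), 89.79058074951172)
rest side ((553.8804931640625, 326.29742431640625), (193.69735717773438, 151.27642822265625), 0.42952612042427063)
top [ 572. -131.] -4.1 120.0
top [366. 316.] -34.3 126.0
top [588. -49.] -20.7 127.0
top [331. 127.] -30.8 124.0
top [557.  -9.] -9.2 127.0
top [352. -35.] 12.5 123.0
top [578. -88.] -10.6 124.0
top [ 590. -166.] 25.1 97.0
top [ 591. -165.] 25.2 101.0
side [358. 323.] -34.5 131.0
side [ 571. -127.] -3.8 125.0
side [362. -24.] 11.9 87.0
side [ 575. -168.] 24.6 121.0
side [580. -45.] -20.5 127.0
side [320. 136.] -30.2 131.0
side [573. -84.] -11.4 125.0
side [547.  -6.] -10.0 129.0
side [ 574. -169.] 25.4 127.0
```

View pics/c1.png

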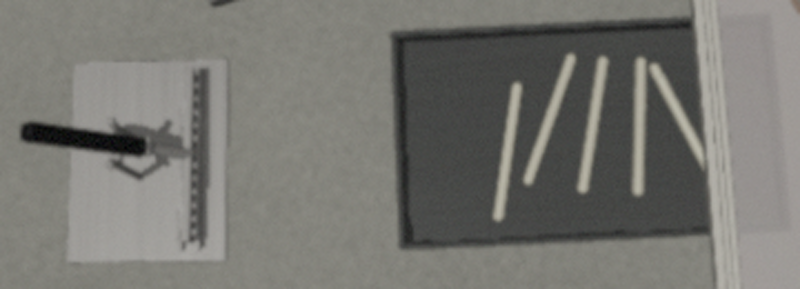

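```bash
cat > ov.py <<'E'
import cv2,pickle,numpy as np,sys
from h import *
def fr(x,y,deg,z=0):
    a=np.radians(deg);return lambda p:np.array([[x,y,z]])+np.atleast_2d(p)@np.array([[np.cos(a),np.sin(a),0],[-np.sin(a),np.cos(a),0],[0,0,1]])
tray=fr(571.5,-84,1.4);shelf=fr(573,-144,1.4);rest=fr(556,280.5,.1);rake=fr(556,280.5,.1,4)
def box(x0,x1,y0,y1,z):return np.array([[x0,y0,z],[x1,y0,z],[x1,y1,z],[x0,y1,z],[x0,y0,z]],float)
L=[(tray(box(-95,95,-170,170,25)),(255,0,0)),(tray(box(-95,95,-170,170,3)),(255,160,0)),(shelf(box(-200,200,-200,0,200)),(0,255,0)),(shelf(box(-200,200,-200,0,240)),(0,255,0)),
(rest(box(-95,95,-30,120,0)),(0,0,255)),(rake(box(-80,80,-4,4,34)),(255,0,255)),(rake(box(-80,80,-4,4,0)),(255,0,255)),(rake([[0,0,30],[0,106,156.4]]),(255,255,0)),(shelf(box(-186-9,-186+9,-25,-7,0)),(0,255,255)),(shelf(box(186-9,186+9,-25,-7,0)),(0,255,255))]
if __name__=='__main__':
  for n in('top','side'):
    p=pickle.load(open(n+'1.pkl','rb'));x,y,w,h=(140,80,460,280) if n=='top' else (120,100,380,350)
    k=min(800/w,600/h);im=cv2.resize(p['color'][y:y+h,x:x+w,::-1],None,fx=k,fy=k,interpolation=2)
    for X,c in L:
        q=[a*(1-t)+b*t for a,b in zip(X[:-1],X[1:]) for t in np.linspace(0,1,9)]
        uv=((proj(p,np.array(q))-[x,y]+.5)*k).round().astype(np.int32);cv2.polylines(im,[uv],False,c[::-1],1)
    cv2.imwrite(f'pics/ov_{n}{sys.argv[1]}.png',im)
E
python3 ov.py a
```

```text
(no output)
```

View pics/ov_topa.png

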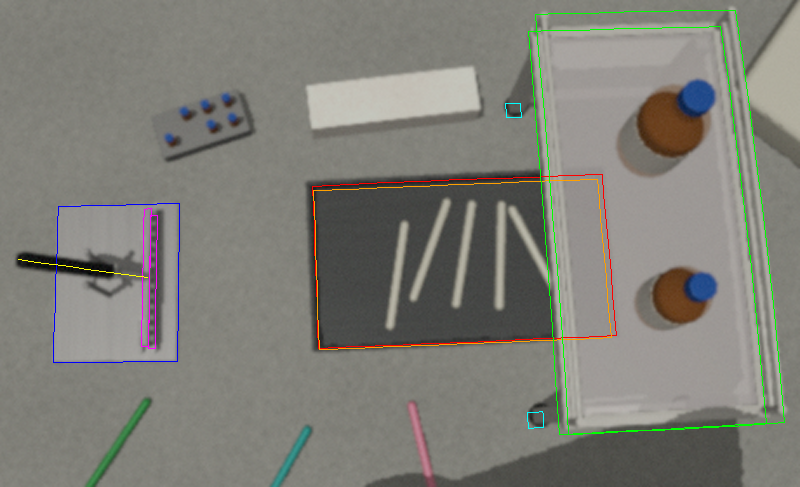

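View pics/ov_sidea.png

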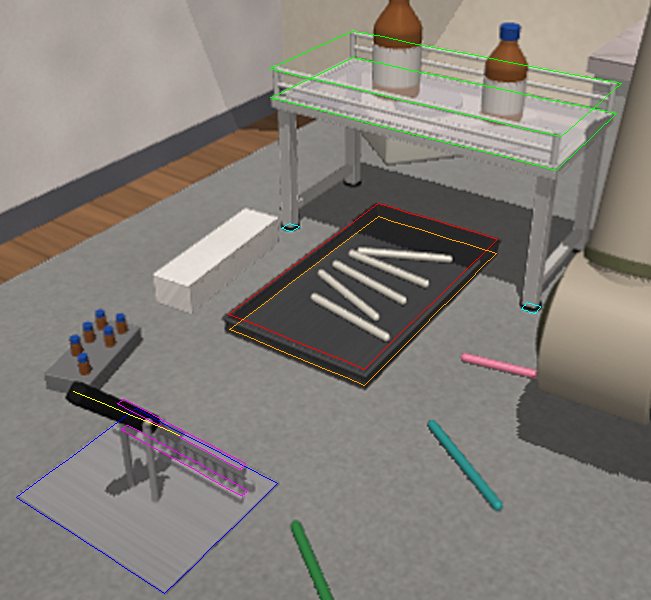

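```bash
cat > ov2.py <<'E'
import sys,ov;from ov import *
def go(n,x,y,w,h,o,L=L):
    p=pickle.load(open(n+'1.pkl','rb'));k=min(800/w,600/h);im=cv2.resize(p['color'][y:y+h,x:x+w,::-1],None,fx=k,fy=k,interpolation=0)
    for X,c in L:
        q=[a*(1-t)+b*t for a,b in zip(X[:-1],X[1:]) for t in np.linspace(0,1,9)]
        uv=((proj(p,np.array(q))-[x,y]+.5)*k).round().astype(np.int32);cv2.polylines(im,[uv],False,c[::-1],1)
    return im
a=go('top',145,190,110,105,'a');b=go('side',125,310,165,140,'b')
a=cv2.resize(a,(400,382));b=cv2.resize(b,(400,340));a=a[:340]
cv2.imwrite('pics/z1.png',cv2.resize(np.hstack([a,b]),(800,340)))
cv2.imwrite('pics/z2.png',go('top',300,170,180,125,'a'));cv2.imwrite('pics/z3.png',go('side',240,205,190,130,'a'))
cv2.imwrite('pics/z4.png',go('top',140,190,110,105,'a'))
E
python3 ov2.py
```

```text
(no output)
```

View pics/z4.png

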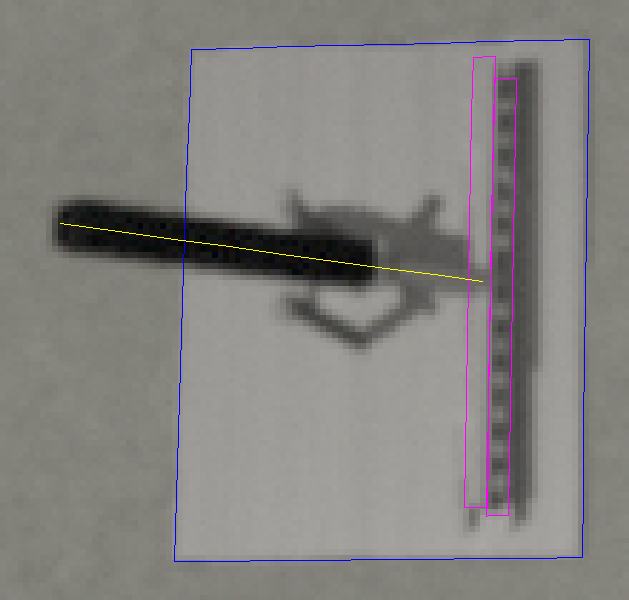

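View pics/z2.png

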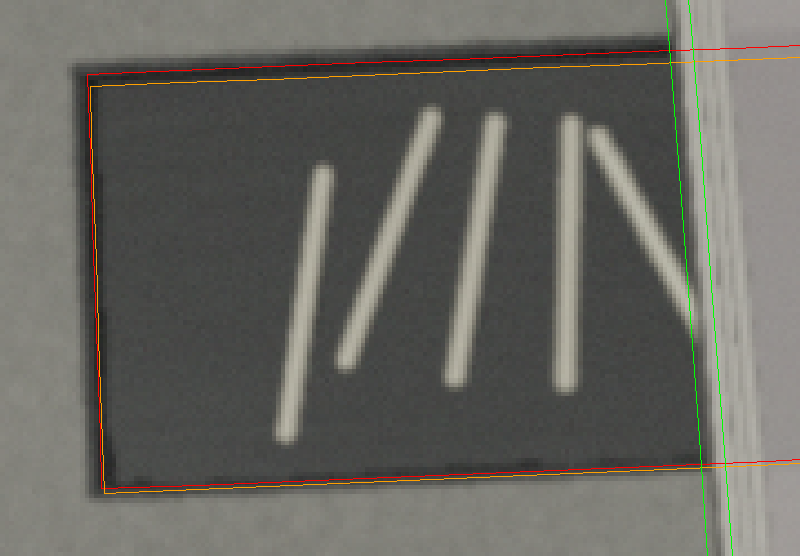

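View pics/z3.png

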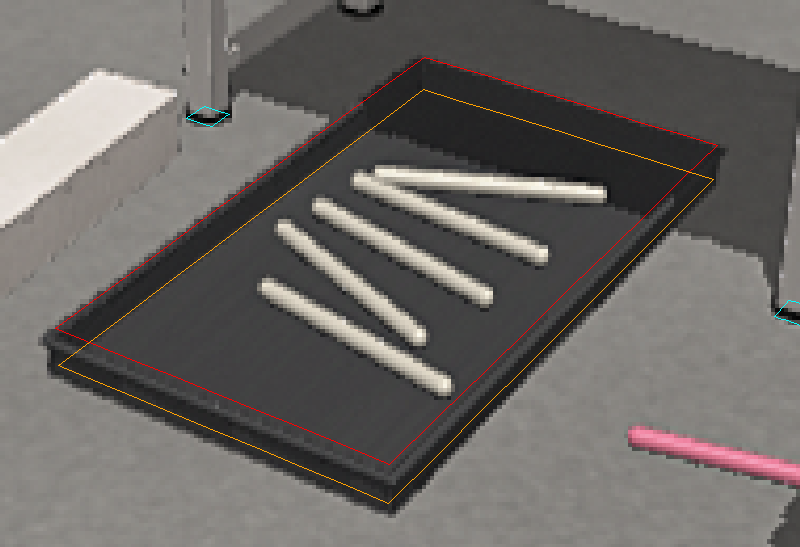

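View pics/z1.png

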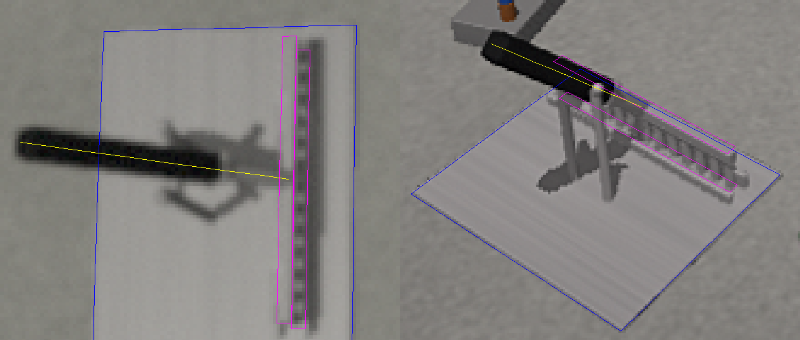

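```bash
cat > ov3.py <<'E'
import sys
from ov import *
dx,dy=float(sys.argv[1]),float(sys.argv[2])
rest=fr(556+dx,280.5+dy,.1);rake=fr(556+dx,280.5+dy,.1,4)
def mk(n,x,y,w,h):
    p=pickle.load(open(n+'1.pkl','rb'));k=min(800/w,600/h)
    im=p['color'][y:y+h,x:x+w,::-1].astype(float);im=np.clip((im-30)*1.4,0,255).astype(np.uint8)
    im=cv2.resize(im,None,fx=k,fy=k,interpolation=2);raw=im.copy()
    LL=[(rest([[-85,-3.5,12],[85,-3.5,12]]),(0,0,255)),(rest([[-85,8.5,8],[85,8.5,8]]),(0,255,0)),(rest([[-12.5,52,99],[-12.5,52,76],[12.5,52,76],[12.5,52,99]]),(0,128,255)),(rest([[-12.5,52,76],[-12.5,52,0]]),(0,128,255))]
    for i in range(12):
        x0=-80+7.4+i*12.7;LL.append((rake([[x0,-2,0],[x0,-2,25],[x0+5.3,-2,25],[x0+5.3,-2,0]]),(255,0,0)))
    LL.append((rake(box(-80,80,-4,4,34)),(255,0,255)))
    d=np.array([0,np.sin(.698),np.cos(.698)])
    for s in(-8,8):LL.append((rake([[s,0,30]+d*45,[s,0,30]+d*165]),(255,255,0)))
    for X,c in LL:
        uv=((proj(p,X)-[x,y]+.5)*k).round().astype(np.int32);cv2.polylines(im,[uv],False,c[::-1],1)
    return np.hstack([raw,im])
a=mk('top',145,195,95,92);b=mk('side',150,315,120,80)
for n,i in(('a',a),('b',b)):
    k=800/i.shape[1];cv2.imwrite(f'pics/g{n}{sys.argv[3]}.png',cv2.resize(i,None,fx=k,fy=k,interpolation=3))
E
python3 ov3.py 0 0 1
```

```text
(no output)
```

View pics/ga1.png

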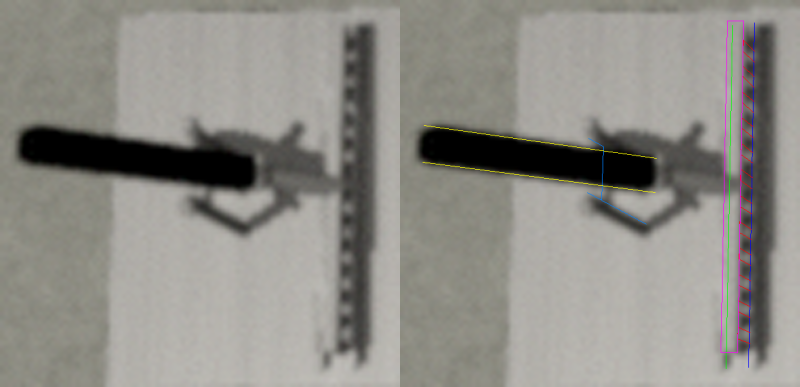

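View pics/gb1.png

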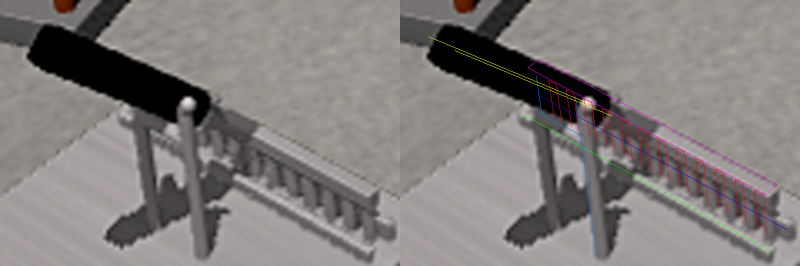

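```bash
cat > kin.py <<'E'
import numpy as np
from workcell import manip
G=manip.tcp_to_grasp
def Rt(a,h,s=1):
    a=np.radians(a);h=np.radians(h);S,C=np.sin(a),np.cos(a)
    R=np.array([[0,s,0],[C,0,-S],[-S*1,0,-C]],float)
    # cols x,y,z : y=(s,0,0), z=(0,-S,-C), x=y cross z
    y=np.array([s,0,0.]);z=np.array([0,-S,-C]);x=np.cross(y,z)
    R=np.c_[x,y,z]
    Z=np.array([[np.cos(h),-np.sin(h),0],[np.sin(h),np.cos(h),0],[0,0,1]])
    return Z@R
def tcp(grasp,R):return np.asarray(grasp,float)+R[:,2]*G
def zrot(v,h):
    h=np.radians(h);return np.array([v[0]*np.cos(h)-v[1]*np.sin(h),v[0]*np.sin(h)+v[1]*np.cos(h),v[2]])
GO=np.array([0,86.8,133.4])
REST=np.array([556.5,280.5,4.]);HR=.1;TR=np.array([571.5,-84.5,0]);HT=1.4
def grasp_of(tip,h):return np.asarray(tip)+zrot(GO,h)
def trayp(x,y,z):return TR+zrot(np.array([x,y,z]),HT)
E
python3 - <<'E'
from kin import *
print(manip.get_obs()['time_s'],manip.get_obs()['wrist_force'])
g0=grasp_of(REST,HR)
for a in(20,30,40,50,60):
  for s in(1,-1):
    R=Rt(a,HR,s);R2=Rt(a,HT,s);r=[]
    for g,RR in((g0,R),(g0-R[:,2]*75,R),(g0+[0,0,120],R),(grasp_of(trayp(0,-130,40),HT),R2),(grasp_of(trayp(0,-130,4),HT),R2),(grasp_of(trayp(0,116,5),HT),R2)):
        q=manip.ik(tcp(g,RR),RR);r.append(None if q is None else np.round(q,2).tolist())
    print(a,s,*r,sep='\n  ')
E
```

```text
0.9 [ 0.56544256  0.41265873 -0.07689303]
20
  1
  [0.51, 0.77, 0.95, -0.3, 1.6, 0.53]
  [0.55, 0.75, 0.78, -0.3, 1.78, 0.5]
  [0.51, 0.7, 0.75, -0.32, 1.85, 0.45]
  [-0.29, 0.5, 1.38, -0.36, 1.18, -0.19]
  [-0.29, 0.54, 1.42, -0.37, 1.1, -0.15]
  [0.14, 0.58, 1.34, -0.36, 1.28, 0.23]
20
  -1
  [0.51, 0.77, 0.95, -0.3, 1.6, -2.61]
  [0.55, 0.75, 0.78, -0.3, 1.78, -2.64]
  [0.51, 0.7, 0.75, -0.32, 1.85, -2.69]
  None
  None
  None
30
  1
  [0.56, 0.83, 0.88, -0.44, 1.72, 0.55]
  [0.6, 0.84, 0.67, -0.45, 1.91, 0.51]
  [0.56, 0.76, 0.68, -0.48, 1.95, 0.43]
  [-0.22, 0.51, 1.41, -0.56, 1.14, -0.03]
  [-0.22, 0.56, 1.45, -0.58, 1.07, 0.02]
  [0.21, 0.62, 1.32, -0.53, 1.34, 0.34]
30
  -1
  [0.56, 0.83, 0.88, -0.44, 1.72, -2.59]
  [0.6, 0.84, 0.67, -0.45, 1.91, -2.64]
  [0.56, 0.76, 0.68, -0.48, 1.95, -2.71]
  None
  None
  [0.21, 0.62, 1.32, -0.53, 1.34, -2.8]
40
  1
  [0.6, 0.89, 0.81, -0.58, 1.83, 0.55]
  [0.65, 0.93, 0.57, -0.61, 2.03, 0.48]
  [0.6, 0.82, 0.63, -0.64, 2.04, 0.4]
  [-0.16, 0.54, 1.44, -0.77, 1.14, 0.14]
  [-0.16, 0.59, 1.48, -0.8, 1.08, 0.2]
  [0.26, 0.66, 1.31, -0.69, 1
[... 495 characters left out ...]
69, 1.02, 0.47, -0.78, 2.14, -2.73]
  [0.63, 0.88, 0.58, -0.81, 2.12, -2.8]
  [-0.11, 0.58, 1.47, -0.97, 1.17, -2.84]
  [-0.11, 0.63, 1.5, -1.0, 1.13, -2.76]
  [0.31, 0.72, 1.29, -0.83, 1.49, -2.63]
60
  1
  [0.65, 1.02, 0.69, -0.88, 2.03, 0.5]
  [0.72, 1.11, 0.38, -0.96, 2.22, 0.33]
  [0.65, 0.93, 0.55, -0.99, 2.17, 0.28]
  [-0.07, 0.63, 1.49, -1.15, 1.23, 0.45]
  [-0.07, 0.68, 1.52, -1.18, 1.2, 0.53]
  [0.34, 0.78, 1.28, -0.97, 1.58, 0.58]
60
  -1
  [0.65, 1.02, 0.69, -0.88, 2.03, -2.64]
  [0.72, 1.11, 0.38, -0.96, 2.22, -2.81]
  [0.65, 0.93, 0.55, -0.99, 2.17, -2.86]
  [-0.07, 0.63, 1.49, -1.15, 1.23, -2.69]
  [-0.07, 0.68, 1.52, -1.18, 1.2, -2.61]
  [0.34, 0.78, 1.28, -0.97, 1.58, -2.57]
```

Run:
```python
from kin import *
import pickle
from h import *
p=pickle.load(open('top1.pkl','rb'))
print(at_depth(p,[[10,400],[60,410],[115,430],[100,470],[60,460]])[0].round())
c=np.arctan2(-526,159.)
Rd=manip.get_obs()['ee_rot']
u=np.array([np.cos(c),np.sin(c)])
for r,z in((340,450),(340,420),(380,450)):
    q=manip.ik([*(u*r),z],Rd);print(r,z,None if q is None else np.round(q,2))
A=45;R=Rt(A,HR);g=grasp_of(REST,HR)
for k in(75,):
    b=tcp(g-R[:,2]*k,R);print(b,manip.ik(b,R),manip.ik(b+[0,0,60],R))
```

```text
[[229. 718.  54.]
 [210. 621.  25.]
 [174. 502.  23.]
 [103. 517.  58.]
 [124. 589.  82.]]
340 450 [-1.63 -0.08  1.25  0.    1.97 -0.35]
340 420 [-1.63 -0.09  1.34  0.    1.89 -0.35]
380 450 [-1.59 -0.    1.18  0.    1.97 -0.31]
[556.27902378 407.10991894 177.21011178] [ 0.66884662  0.97131626  0.51727985 -0.69313441  2.0875688   0.44973411] [ 0.66884662  0.94930347  0.40032418 -0.75200824  2.19192864  0.34068091]
```

```bash
python3 - <<'E'
from kin import *
import cv2
q=np.array([-1.49,-0.08,1.25,0,1.97,-.35]);manip.set_joints(q)
q=np.array([0.6,-0.08,1.25,-.5,1.97,.3]);manip.set_joints(q)
R=Rt(45,HR);g=grasp_of(REST,HR);b=tcp(g-R[:,2]*75,R)
manip.move_ptp(b+[0,0,60],R);manip.movel(b,R)
o=manip.get_obs();print(o['time_s'],o['eef_pos']-b)
for n in('top','side'):
    p=manip.snapshot(n);cv2.imwrite(f'pics/{n}2.png',p['color'][:,:,::-1])
E
python3 crop.py side2 60 230 300 225 s2;python3 crop.py top2 80 120 280 210 t2
```

```text
6.6333 [0.1413192  0.05313785 1.52009098]
```

View pics/s2.png

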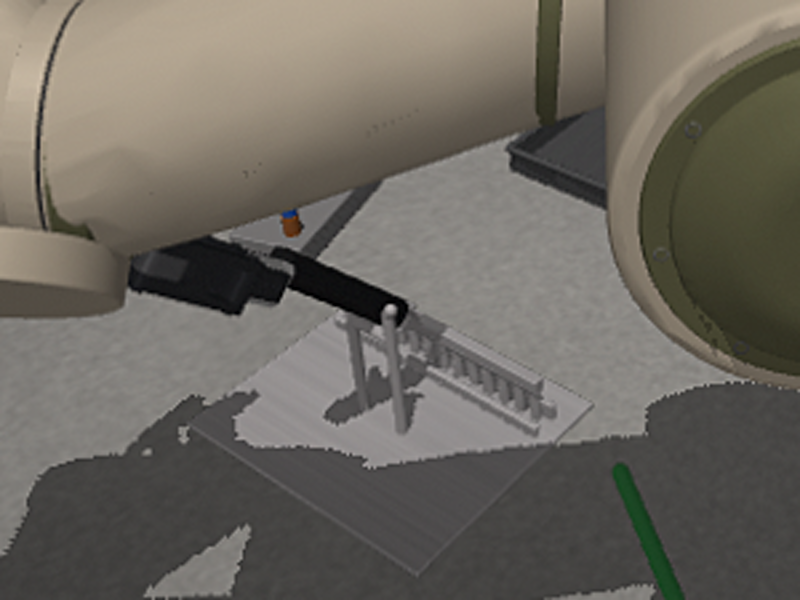

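View pics/t2.png

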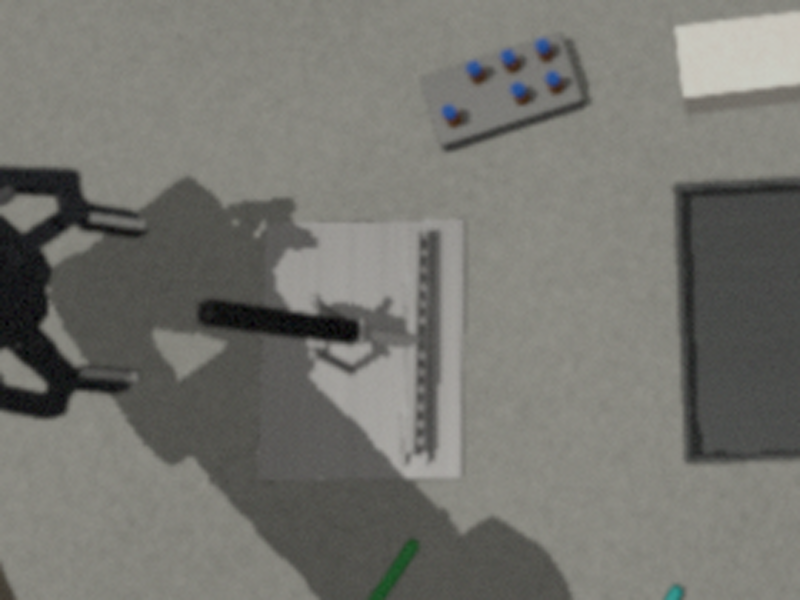

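```bash
python3 - <<'E'
from kin import *
import cv2,json
R=Rt(45,HR);g=grasp_of(REST,HR);b=tcp(g,R)
print(manip.movel(b,R,speed=80,contact_N=15))
o=manip.get_obs();print(o['time_s'],o['eef_pos']-b,o['wrist_force'])
manip.command_gripper(0.0,90)
o=manip.get_obs();print(o['time_s'],o['eef_pos']-b,o['wrist_force'],o['grip_width'],o['moment'])
json.dump(dict(p=o['eef_pos'].tolist(),R=o['ee_rot'].tolist(),cmd=b.tolist()),open('grasp.json','w'))
for n in('top','side'):
    p=manip.snapshot(n);cv2.imwrite(f'pics/{n}3.png',p['color'][:,:,::-1])
E
python3 crop.py side3 60 230 300 225 s3;python3 crop.py top3 80 120 280 210 t3
```

```text
False
7.8167 [0.09387835 0.37960689 0.42171268] [-0.57274286 -0.74188981  0.31742349]
8.4583 [0.01217989 0.04313399 0.09021052] [0.37078218 0.3381584  0.7507364 ] 0.179233138044946 [ 0.29014757  0.04646592 -0.04083856]
```

View pics/s3.png

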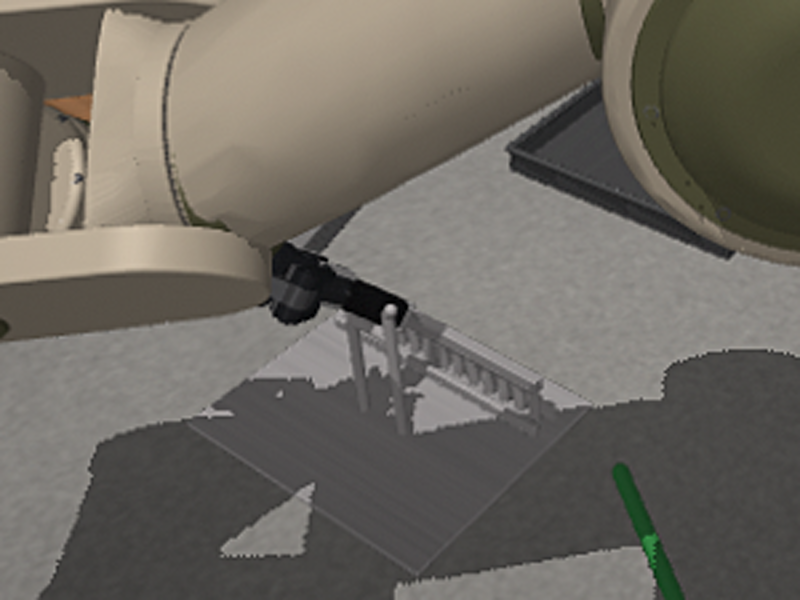

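View pics/t3.png

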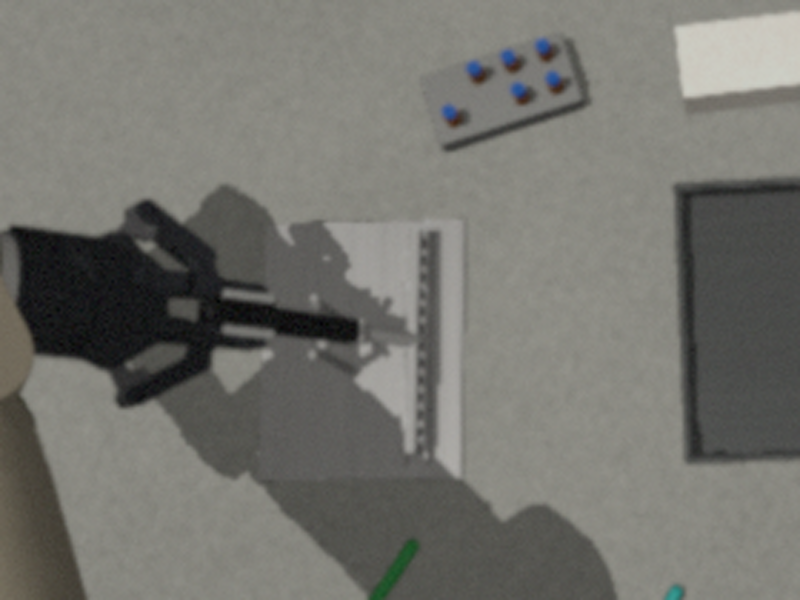

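Run:
```python
from kin import *
import cv2
R=Rt(45,HR);b=tcp(grasp_of(REST,HR),R)
manip.movel(b+[0,0,130],R,speed=120)
o=manip.get_obs();print(o['time_s'],o['wrist_force'],o['moment'])
R2=Rt(45,HT);t=lambda x,y,z:tcp(grasp_of(trayp(x,y,z),HT),R2)
print(t(0,-20,134),t(0,-130,4.5))
manip.movel(t(0,0,134),R2,speed=200)
manip.movel(t(0,-20,26),R2,speed=120)
o=manip.get_obs();print(o['time_s'],o['wrist_force'],o['moment'],o['eef_pos']-t(0,-20,26))
for n in('top','side'):
    p=manip.snapshot(n);cv2.imwrite(f'pics/{n}4.png',p['color'][:,:,::-1])
```

```text
9.7917 [ 0.63280469 -0.60813909 -2.29844098] [ 0.58348871 -0.01418559 -0.00958707]
[570.19099467 -30.93889012 254.17710319] [ 572.87853427 -140.906054    124.67710319]
12.8333 [ 0.13835974 -0.42882445 -0.83760193] [ 0.57298004  0.00627748 -0.04004753] [0.35369286 0.12122276 0.76659349]
```

View pics/side4.png

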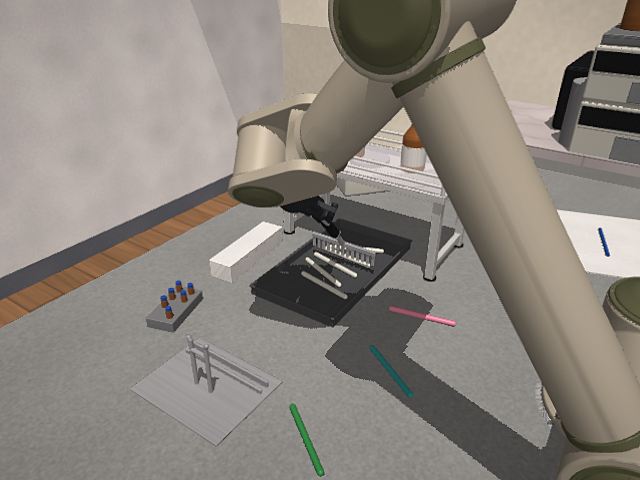

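View pics/top4.png

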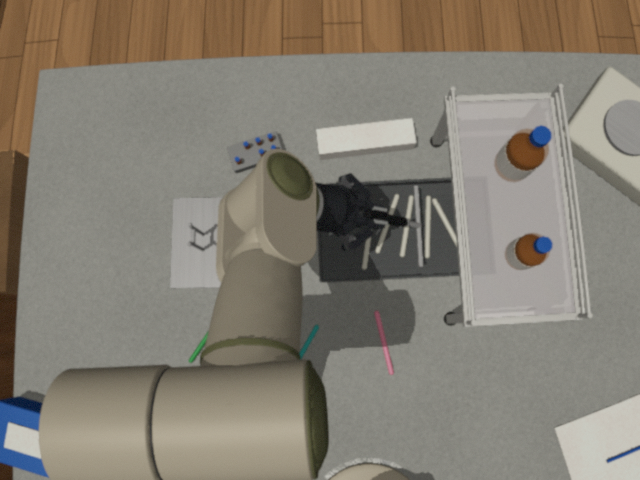

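```bash
python3 - <<'E'
from kin import *
import cv2
R2=Rt(45,HT);t=lambda x,y,z:tcp(grasp_of(trayp(x,y,z),HT),R2)
print(manip.movel(t(0,-130,26),R2,speed=100,contact_N=4))
o=manip.get_obs();print(o['time_s'],o['wrist_force'],o['eef_pos']-t(0,-130,26))
print(manip.movel(t(0,-130,5),R2,speed=40,contact_N=6))
o=manip.get_obs();print(o['time_s'],o['wrist_force'],o['eef_pos']-t(0,-130,5))
for n in('top','side'):
    p=manip.snapshot(n);cv2.imwrite(f'pics/{n}5.png',p['color'][:,:,::-1])
E
python3 crop.py side5 220 180 240 180 s5;python3 crop.py top5 300 150 240 180 t5
```

```text
False
14.1833 [ 0.42438481 -0.59037539 -1.38587322] [ 0.08688685  0.51668634 -0.03645571]
False
14.8583 [-0.84071228  0.56177038 -0.79225473] [ 0.06042126 -0.03262752  0.00667723]
```

View pics/s5.png

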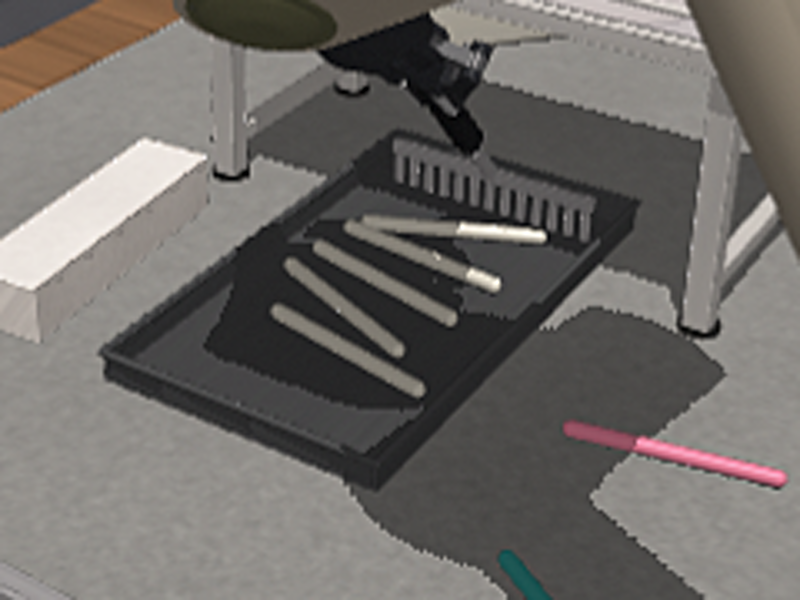

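View pics/t5.png

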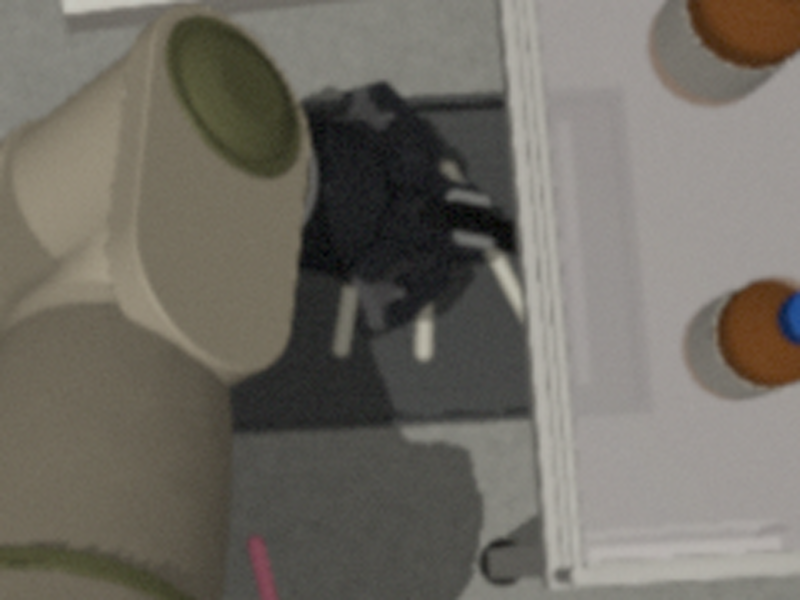

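```bash
python3 - <<'E'
from kin import *
import cv2
R2=Rt(45,HT);t=lambda x,y,z:tcp(grasp_of(trayp(x,y,z),HT),R2)
print(manip.movel(t(0,85,5),R2,speed=50,contact_N=10))
o=manip.get_obs();print(o['time_s'],o['wrist_force'],o['eef_pos']-t(0,85,5))
for n in('top','side'):
    p=manip.snapshot(n);cv2.imwrite(f'pics/{n}6.png',p['color'][:,:,::-1])
E
python3 crop.py side6 220 180 240 180 s6;python3 crop.py top6 280 150 240 180 t6
```

```text
False
19.4083 [-1.22895128 -0.09091781 -1.61766363] [-0.00817853 -0.03676154 -0.01579552]
```

View pics/s6.png

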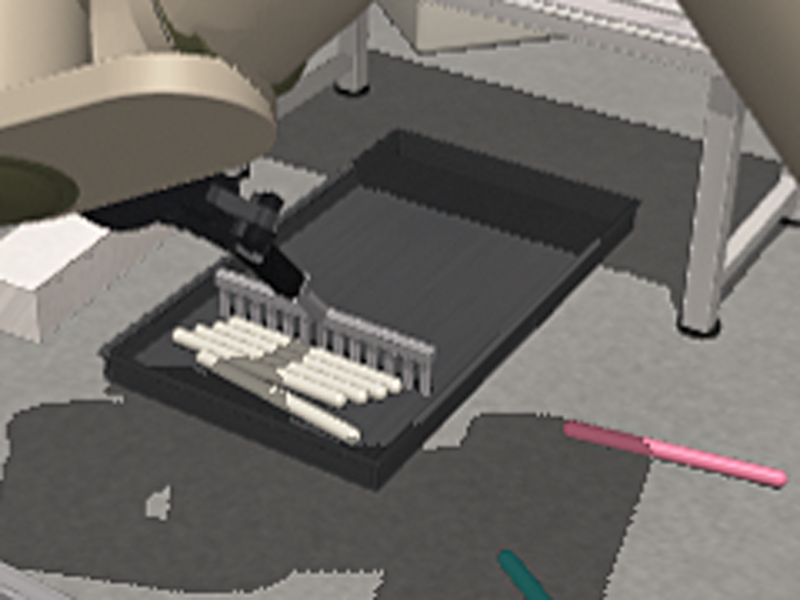

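View pics/t6.png

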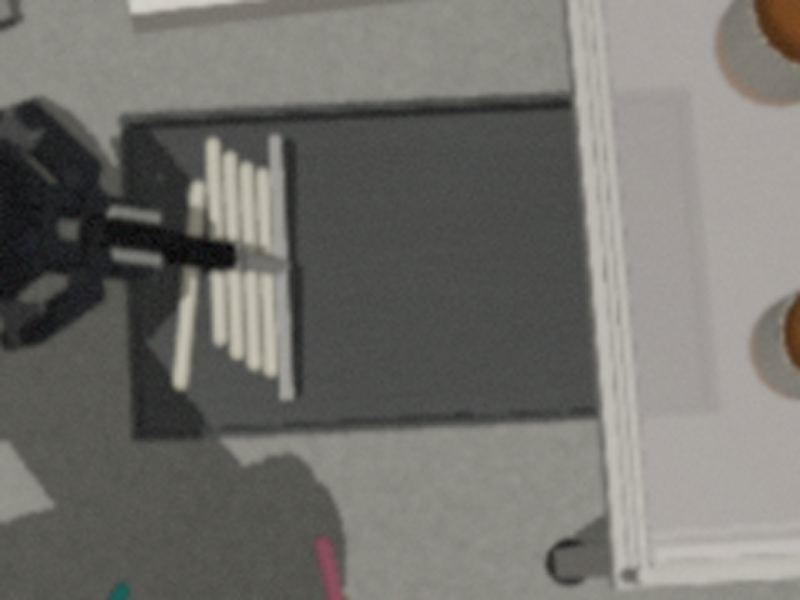

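```bash
python3 - <<'E'
from kin import *
import cv2,pickle
R2=Rt(45,HT);t=lambda x,y,z:tcp(grasp_of(trayp(x,y,z),HT),R2)
print(manip.movel(t(0,116,5),R2,speed=25,contact_N=6))
o=manip.get_obs();print(o['time_s'],o['wrist_force'],o['eef_pos']-t(0,116,5))
for n in('top','side'):
    p=manip.snapshot(n);cv2.imwrite(f'pics/{n}7.png',p['color'][:,:,::-1]);pickle.dump(p,open(n+'7.pkl','wb'))
E
python3 crop.py side7 220 210 160 120 s7;python3 crop.py top7 280 160 160 120 t7
```

```text
False
20.9 [ 0.01257248  0.50085204 -2.19743122] [ 0.01970759 -0.09075167 -0.00103102]
```

View pics/s7.png

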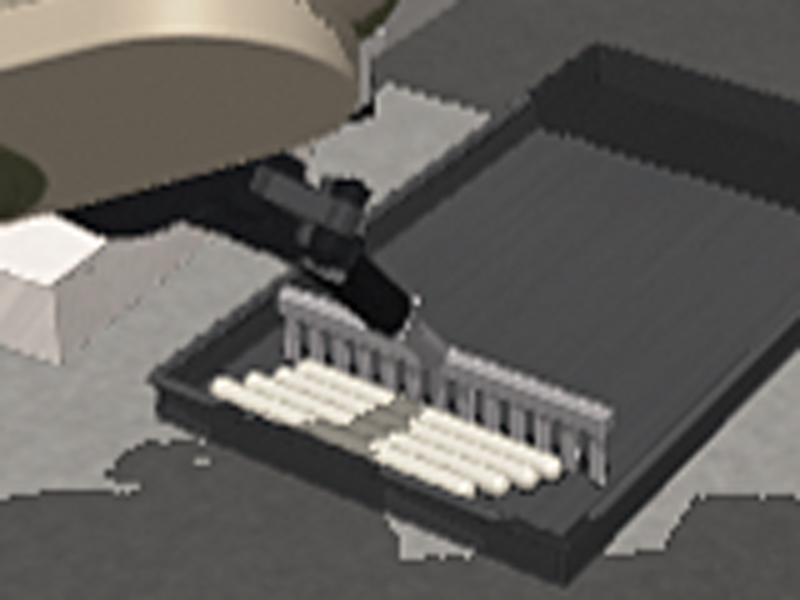

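View pics/t7.png

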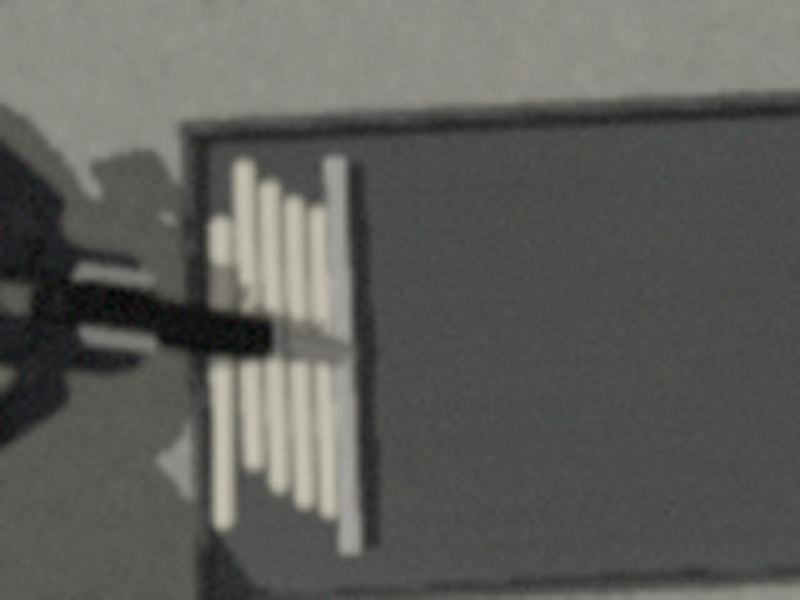

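```bash
python3 - <<'E'
from kin import *
import cv2,pickle
R=Rt(45,HR);b=tcp(grasp_of(REST,HR),R)
R2=Rt(45,HT);t=lambda x,y,z:tcp(grasp_of(trayp(x,y,z),HT),R2)
manip.dwell(.3)
manip.movel(t(0,102,5),R2,speed=40)
manip.movel(t(0,98,134),R2,speed=120)
manip.movel(b+[0,0,130],R,speed=150)
manip.movel(b+[0,0,22],R,speed=100)
manip.dwell(.3)
o=manip.get_obs();print(o['time_s'],o['wrist_force'],o['moment'],o['eef_pos']-b,o['grip_width'])
for n in('top','side'):
    p=manip.snapshot(n);cv2.imwrite(f'pics/{n}8.png',p['color'][:,:,::-1]);pickle.dump(p,open(n+'8.pkl','wb'))
E
python3 crop.py side8 100 280 240 180 s8;python3 crop.py top8 120 150 280 160 t8
```

```text
26.4917 [-0.01235037 -0.56781524 -0.7610337 ] [0.56686121 0.01636676 0.06391079] [3.97174029e-02 1.36622935e-02 2.22402041e+01] 0.17322381084257338
```

View pics/s8.png

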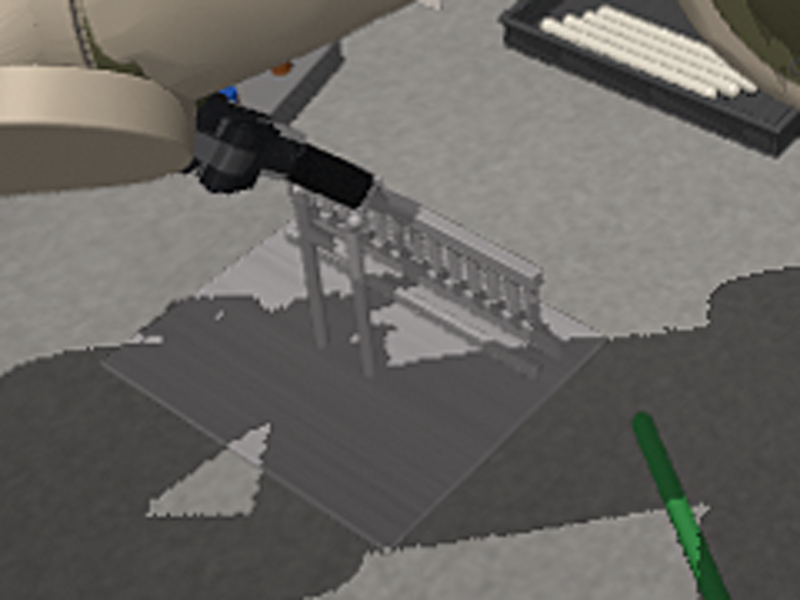

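View pics/t8.png

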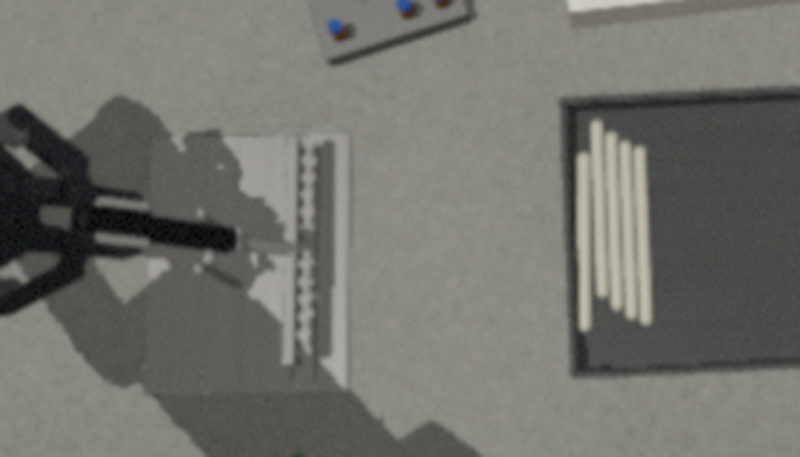

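Run:
```python
from kin import *
from h import *
import pickle
for n in('top','side'):
    p=pickle.load(open(n+'8.pkl','rb'));p2=manip.snapshot(n)
    for d in manip.silhouettes(p2,'rod1'):
        X=at_z(p2,np.argwhere(d['region'])[:,::-1],8)[:,:2];c=X.mean(0)
        v=np.linalg.svd(X-c,full_matrices=False)[2][0];v*=np.sign(v[0]);l=zrot(np.array([*(c-TR[:2]),0]),-HT)
        print(n,round(d['confidence'],2),l[:2].round(1),(np.degrees(np.arctan2(v[1],v[0]))-HT).round(1),np.ptp((X-c)@v).round())
```

```text
top 0.78 [  5.7 132.9] -0.4 129.0
top 0.77 [-196.1  405.9] -35.5 124.0
top 0.76 [ 20.4 152.9] -0.3 129.0
top 0.68 [-216.8   55.7] 11.1 127.0
top 0.66 [ 16.8 142.8] -0.7 125.0
top 0.64 [-243.2  221.8] -31.8 120.0
top 0.6 [  0.5 122.8] -0.2 126.0
top 0.54 [  2.2 164.3] -2.1 124.0
side 0.84 [-244.4  224.3] -31.7 127.0
side 0.75 [ -3.  142.9] -1.8 125.0
side 0.71 [ 16.1 152.5] -0.4 127.0
side 0.59 [ 15.8 132.3] -0.8 101.0
side 0.57 [-203.2  412.3] -35.7 132.0
```

```bash
python3 - <<'E'
from kin import *
import cv2,pickle
R=Rt(45,HR);b=tcp(grasp_of(REST,HR),R)
print(manip.movel(b+[0,0,.2],R,speed=30,contact_N=8));manip.dwell(.3)
o=manip.get_obs();print(o['time_s'],o['wrist_force'],o['moment'],o['eef_pos']-b)
manip.command_gripper(1.0)
p0=manip.get_obs()['eef_pos']
manip.movel(p0-R[:,2]*90,R,speed=100);manip.movel(p0-R[:,2]*90+[0,0,60],R,speed=100);manip.dwell(.3)
print(manip.get_obs()['time_s'])
for n in('top','side'):
    p=manip.snapshot(n);cv2.imwrite(f'pics/{n}9.png',p['color'][:,:,::-1]);pickle.dump(p,open(n+'9.pkl','wb'))
E
python3 crop.py side9 100 280 240 180 s9;python3 crop.py top9 120 150 280 160 t9
```

```text
False
27.9667 [ 0.04888076 -0.0745724  -1.28531134] [0.51037261 0.03336952 0.04142788] [0.03310602 0.01201994 0.22326678]
30.75
```

View pics/s9.png

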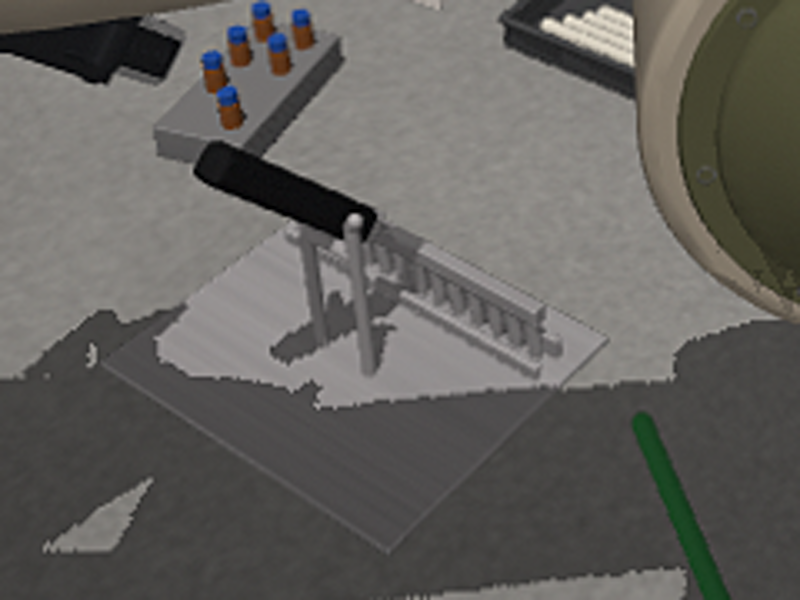

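View pics/t9.png

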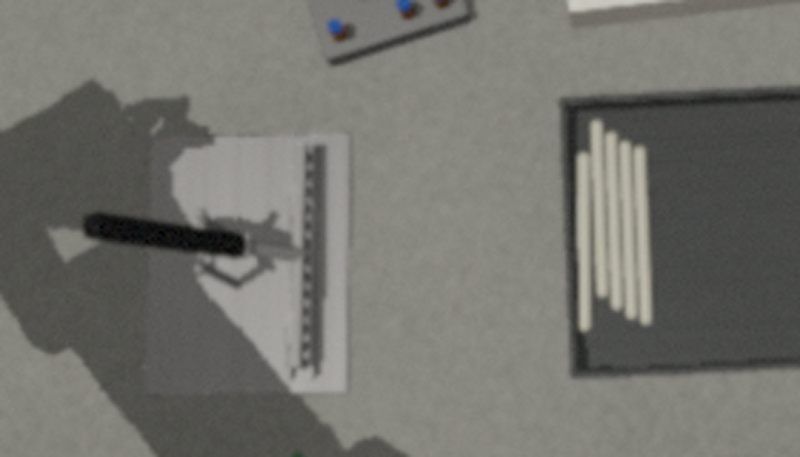

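Both final pictures show the rake back in its gutter and fork, exactly as it started. The five rods lie in rows at the wall (top crop, columns 578–650), and the gripper is clear of everything.

Run:
```python
from workcell import manip
manip.finish_job();print(manip.get_obs()['time_s'])
```

```text
the job is handed in; nothing more can be done
the job is handed in; nothing more can be done
```

I combed all five rods out from under the shelf with the rake and lined them up along the +y end wall. Then I put the rake back in its rest, moved the gripper clear and handed in at about 31 s. `finish_job` reports no verdict.

**Rods:** my last measurement was with the rake poised over its rest, from the top camera.
- In the tray frame, the rod centres were at y of about 123, 133, 143, 153 and 164 mm.
- They were between 0 and 20 mm off the tray's middle line.
- Their skew was at most 2.1°, and they lay in a single layer.
- The final pictures, after I let go of the rake, show them unchanged.

**Rake:** I judged it by eye rather than measuring it. It sits in the gutter and fork as at the start, and I released it within 0.3 mm of the pose where I gripped it.

**Contacts:** none of the force-guarded moves tripped, and the wrist force readings stayed below 3 N. I saw no contact with the shelf and no bystander moved in the pictures, though I did not measure the bystanders' positions again.

**Disagreements:** the side camera saw only three of the rods clearly at the last check. For those three the rows agreed within 1 mm, but positions along the rod differed by up to about 20 mm because the arm hid part of the view. I relied on the top camera.

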